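Cap the plaster trap with its camlock coupling

ROBOT

A 6-joint arm with a two-finger parallel gripper is mounted at the origin on a cart in front of the work surface, level with it; the furniture and walls round the work are solid. World frame = base frame: x ahead of the robot, y to its left, z up, the work surface at z = 0. Lengths are in m, angles in rad, forces in N, time in s.
With the tool pointing down it reaches from about 0.35 to 0.775 m from the base axis. Payload 5.5 kg.
Tool frame: the origin (TCP) lies at the very end of the fingers, on their centre line; the grasp point (between the pads) lies 19 mm behind it; z points along the fingers, y is the line along which they close (so a half turn about z gives the same grasp; the last joint's range is limited). The gripper opens to 85 mm and grips with 20 to 120 N. Pads are 22 mm wide; open, the fingers measure 114 mm over their backs; the gripper's body (76 mm by 85 mm) begins 54 mm behind the grasp point. The pads swing forward as they close: fully open they stand 13 mm farther back than shut.
Start: joints at [1.183, 0.313, 0.046, 1.304, 0, 1.431], TCP at [0.141, 0.557, 0.231] pointing down, gripper open.
Joint ranges: [-2.76, 2.76], [-0.86, 1.69], [-1.03, 1.26], [-2.2, 2.34], [-1.47, 1.5], [-3.14, 3.14]. Speed limits (rad/s): [2.57, 2.57, 3.14, 3.14, 3.14, 3.14].

INTERFACE

Orientations are given as a unit quaternion [w, x, y, z].
In Python, from workcell import env, viewer, nets gives the robot as it stands. The module is installed in compiled form; this text tells all that it offers.
- The arm moves only by the shell command python3 -m creep 'ROWS' [OPENING] [FORCE]. ROWS is a JSON list of rows, 1 to 8 of them, each of 6 numbers: dx, dy, dz in m, then a rotation vector rx, ry, rz in rad; each row is the pose to reach, as a shift and turn from the pose commanded when the command began, along the tool's axes at that moment; what a row does not reach only later rows make up. A row lasts 1/8 s, in which the tool goes at most 0.0625 m and 0.188 rad, less where a joint would pass 70% of its speed; a pose out of reach is approached as far as the arm can. OPENING is the finger opening in m, set as the command begins (- or left out keeps the last). The fingers move at their own pace and stop on an object; FORCE is the grip in N (left out, the last holds). Time passes only in rows, so rows that do not move let the fingers close. It prints the time, the measured TCP pose, the force, the opening and the grip force at its end.
- env.get_state(): the state, without advancing time (a new reading comes with each control period).
- viewer.read_camera(name): name is "side" or "top"; returns a dict with "image" (400x640x3 uint8, red, green, blue), "K" (3x3 intrinsics, pixels), "R" (3x3) and "t" (3): a world point X has camera coordinates R X + t. Camera axes: x right, y down, z forward; pixel columns grow to the right and rows downward; lengths in m; the calibration is good to about 2 mm. A picture is of the moment at which its call begins. There is no depth.
- env.hand_in(): hands the job in; it is judged then, once.
Trained networks look in a picture, given as the dict that the camera call returned (one of the last four; its "shot" number tells which), for a name from the list of things; names that differ only in an ending like _2 or _b are one class to them, and where a whole thing is asked for, a point or a joint stands for the part that bears it (a point fixed in the world has none). Each returns a list of dicts, best first, with "confidence" (0 to 1); they miss things now and then, are a little off and sometimes report something else, mostly with a low value. They report only what shows in the picture. A call takes as long as a camera call. They do not tell look-alikes from the thing itself.
- nets.outline_of(label, picture): "region" (400x640 bool, what is visible of it) and "box" ([left, top, right, bottom] in pixels, round what is visible of it).
The state is a dict: "clock": time; "joint_pos": joint angles; "qvel": joint speeds; "tau": joint torques, N m; "tcp_pos": TCP position; "orientation": TCP orientation; "wrist_force": force on the tool from outside, world axes, zero at the start; "ft_torque": the same for the moment, N m; "finger_gap": finger opening in m; "grip_force": force on a finger pad.
Only numpy, scipy, OpenCV 4.12 (cv2) and the standard library are available. Lean on these libraries where they do the work, as an engineer would, in place of code of your own. Each camera call takes 0.05 s, during which the arm holds its last target. There are 200 camera calls.

TASK

Close off the plaster trap on the bench: push the aluminium camlock coupling over the trap's upright grooved adaptor with both its arms open until you feel it firmly home, then swing its two cam arms down one after the other until each is fully against its stop. The adaptor stands at a different height each time and its rubber seal is stiff, so press it all the way down but stop once it is solid, without force on the arms either, and do not shove the cast, denture or pliers lying around.

Things in the scene. Friction and masses are not known exactly. Their poses are not given: they have to be found in the camera images.
- coupling: Loose aluminium camlock cap, 0.36 kg, 52 mm tall, 55 mm across, standing mouth down. Origin: centre of the mouth (underside), z up. Bore 38.6 mm wide, 40 mm deep to a flat roof. Two flat grip pads face local +x and -x, 58 mm over both, 26 mm wide, from 4 to 48 mm above the mouth. Cam arms are hinged at local +y (red) and -y (yellow). Start yaw within 0.5 rad of 0.
- trap: Fixed plaster trap: grey box, blue lid, 136x136 mm, lid top 32 mm up. Origin: centre of the underside, z up. In its centre an upright adaptor: collar up to 52 mm, then 36 mm wide up to the rim (3 mm bevel), with a groove 13 to 29 mm under the rim. It is screwed in differently each time: rim 124 to 138 mm above the bench, no reading tells. Coupling fits in any yaw, 1.3 mm play.
- port (a point): Point on the adaptor axis 124 mm above the bench (lowest rim). A black rubber seal plug stands 5 to 9 mm proud of the rim, held by friction: about 12 N slides it down and it stays. Home: seal flush, coupling roof hard on the rim, coupling origin 40 mm below the rim. More than about 2 mm short of home the cam noses jam on the rim. Over 40 N on it, side load included, does damage.
- cam_red (a joint): Angle of the arm with red grip. 0 = open, pointing outward, 0.45 rad above level; grows as it swings down; 1.5 = closed against its stop, 1.05 rad below level. Starts at 0 to 0.3. Arm 62 mm long from the pin; grip 20 mm wide, 9 mm thick, from 30 to 62 mm. Friction 0.1 N m (2 N at the grip), more as the cam nose bites; it stays where left. Over 15 N on it wrenches the coupling.
- cam_yellow (a joint): Angle of the arm with the yellow grip: the mirror image of the red one, same angles, sizes and friction.
- red_pin (a point): Hinge pin of the red arm, along the coupling's local x, at local (0, +25, 23.3) mm of the coupling.
- yellow_pin (a point): Hinge pin of the yellow arm, at local (0, -25, 23.3) mm of the coupling.
- red_tip (a point): Outer end of the red arm, 62 mm from its pin.
- yellow_tip (a point): Outer end of the yellow arm, 62 mm from its pin.
- cast: Bystander: white plaster dental cast with teeth, 63x77x31 mm, loose. Origin under its centre.
- denture: Bystander: pink and white denture, 63x76x16 mm, loose. Origin under its centre.
- pliers: Bystander: pliers with red handles, 47x124x12 mm, loose. Origin under the centre.
There are look-alikes about, which are no part of the job. Of the things that look like the trap, take the one that is nearest to the robot's base at the start.

How it is judged:
On the way, in this order (a step that is already met when the one before it is completed fails the run):
1. the coupling is pushed down over the adaptor with both cam arms still open (z of coupling in the frame of trap between 0.081 and 0.1 m and horizontal distance between coupling and trap below 0.004 m and angle between coupling's own z axis and vertical below 0.08 rad and value of joint each of cam_red, cam_yellow below 0.75 rad), for 0.2 s.
2. one cam arm is fully closed (value of joint any of cam_red, cam_yellow above 1.38 rad), for 0.1 s.
At the end, for the whole second after the job is handed in: The coupling sits home on the adaptor (its origin 81 to 100 mm above the trap's, within 4 mm of its axis and 0.08 rad of upright), at rest, and both cam arms are closed (each over 1.38 rad of 1.5) (z of coupling in the frame of trap between 0.081 and 0.1 m and horizontal distance between coupling and trap below 0.004 m and angle between coupling's own z axis and vertical below 0.08 rad and value of joint each of cam_red, cam_yellow above 1.38 rad and linear speed of coupling below 0.02 m/s); the robot touches nothing.
It fails at once if the coupling is pressed on the fitting with more than 40 N (contact force between coupling and trap above 40 N).
It fails at once if a cam arm is forced with more than 20 N (contact force between the fingers and cam_red above 20 N or contact force between the fingers and cam_yellow above 20 N).
It fails at once if the cast is shoved more than 20 mm (distance of cast from where it was at the start of the episode above 0.02 m).
It fails at once if the denture is shoved more than 20 mm (distance of denture from where it was at the start of the episode above 0.02 m).
It fails at once if the pliers is shoved more than 20 mm (distance of pliers from where it was at the start of the episode above 0.02 m).
It also fails if it takes over 72 s, if anything falls off the work surface, if the arm or the gripper's body presses on something with over 40 N, if the wrist force passes 120 N, or if a joint passes its speed limit or range.

## Working session

There is one attempt and no reset: what is moved stays moved. The work goes in short steps, Python scripts to look and compute and a shell command to move; the robot and the scene stay as the last step left them, time stands still between calls to the robot, and variables do not carry over. Pictures are saved under pics/ and viewed, at most 10 in all, crops included, and the job is handed in when it is done.

```bash
mkdir -p pics; cat > h.py <<'E'
import numpy as np, cv2
from workcell import env, viewer, nets
def save(p,name,crop=None,s=1):
    im=p["image"][:,:,::-1]
    if crop: l,t,r,b=crop; im=im[t:b,l:r]
    cv2.imwrite("pics/"+name,cv2.resize(im,None,fx=s,fy=s,interpolation=cv2.INTER_CUBIC))
def pix(p,X):
    c=p["K"]@(p["R"]@np.array(X,float)+p["t"]); return c[:2]/c[2]
def ray(p,uv,z):
    d=p["R"].T@np.linalg.inv(p["K"])@np.array([uv[0],uv[1],1.]); o=-p["R"].T@p["t"]
    return o+d*(z-o[2])/d[2]
def look(p,names):
    for n in names:
        for r in nets.outline_of(n,p):
            ys,xs=np.nonzero(r["region"])
            print(n,round(r["confidence"],2),"box",np.round(r["box"]),"cen",xs.mean().round(1),ys.mean().round(1),len(xs))
E
python3 - <<'E'
from h import *
im=[]
for c in("top","side"):
    p=viewer.read_camera(c); im.append(p); print(c,"cam at",np.round(-p["R"].T@p["t"],3))
    print(np.round(p["R"],2).tolist(),p["K"][0,0])
    look(p,["coupling","trap","cam_red","cam_yellow","cast","denture","pliers"])
    save(p,c+"0.png")
E
```

```text
top cam at [0.347 0.112 1.822]
[[0.0, -1.0, 0.0], [-0.99, -0.0, -0.1], [0.1, 0.0, -0.99]] 465.5867538899769
coupling 0.52 box [367. 190. 406. 207.] cen 385.9 195.0 342
trap 0.72 box [181. 201. 222. 247.] cen 200.2 226.0 1321
trap 0.56 box [303. 160. 338. 200.] cen 317.5 181.9 1277
cam_red 0.43 box [365. 188. 380. 190.] cen 371.1 190.2 52
cast 0.83 box [334. 230. 354. 247.] cen 345.2 237.9 257
cast 0.38 box [364. 188. 379. 193.] cen 371.6 190.3 54
denture 0.79 box [344. 145. 362. 160.] cen 352.0 151.8 265
pliers 0.61 box [434. 235. 456. 256.] cen 445.2 245.2 180
pliers 0.2 box [367. 188. 407. 208.] cen 385.8 195.2 336
side cam at [-0.179 -0.705  1.295]
[[0.73, -0.68, -0.01], [-0.51, -0.53, -0.68], [0.46, 0.5, -0.74]] 487.90441234979295
coupling 0.56 box [360. 236. 388. 276.] cen 371.3 255.6 448
coupling 0.49 box [298. 179. 351. 224.] cen 325.5 202.7 1393
trap 0.98 box [190. 139. 235. 182.] cen 211.1 162.4 1248
trap 0.56 box [297. 178. 350. 224.] cen 325.6 202.3 1455
cam_red 0.63 box [372. 202. 390. 217.] cen 377.9 210.1 245
cam_red 0.6 box [358. 234. 368. 246.] cen 361.3 239.5 40
cam_yellow 0.65 box [296. 179. 354. 223.] cen 326.0 202.8 1394
cam_yellow 0.4 box [377. 262. 386. 274.] cen 381.2 267.4 41
cast 0.9 box [289. 251. 317. 270.] cen 300.4 259.4 360
denture 0.8 box [369. 199. 390. 217.] cen 378.4 210.0 267
denture 0.73 box [357. 234. 387. 273.] cen 371.2 254.9 524
pliers 0.86 box [376. 322. 395. 368.] cen 384.1 349.2 379
```

View pics/top0.png

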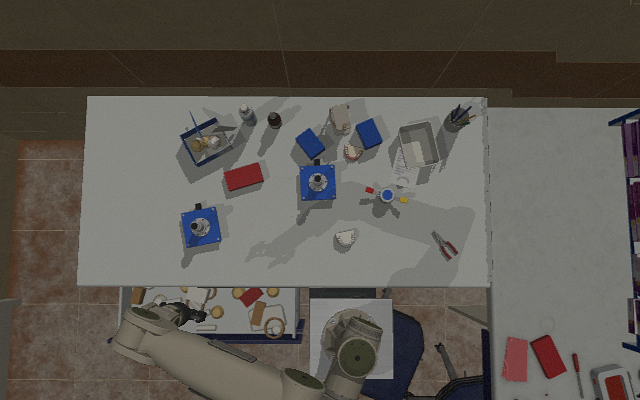

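View pics/side0.png

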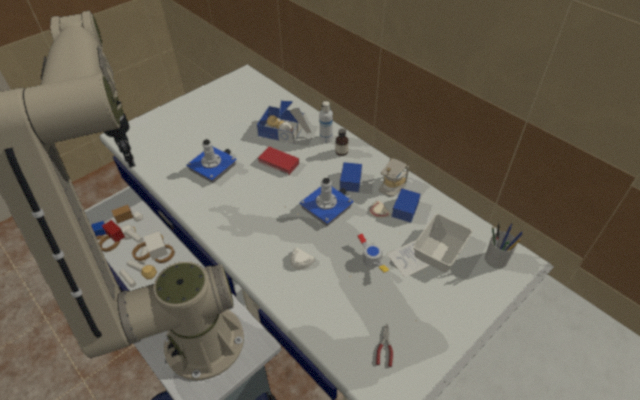

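Traps: A at top (200,226) / side (211,162), B at top (318,182) / side (326,203). The coupling with its blue cap is at top (387,195), red grip left (369,190), yellow right (405,201). I'll compute the base distances and poses.

```bash
cat >> h.py <<'E'
from scipy.optimize import least_squares, minimize
def blue(im):
    f=im.astype(float); return np.clip((f[...,2]-f[...,0]-20)/60,0,1)
def square_mask(p,x,y,a,z,half,box,S=4):
    l,t,r,b=box; c,s=np.cos(a),np.sin(a)
    pts=[pix(p,[x+c*u-s*v,y+s*u+c*v,z]) for u,v in((half,half),(-half,half),(-half,-half),(half,-half))]
    m=np.zeros(((b-t)*S,(r-l)*S),np.uint8)
    q=((np.array(pts)-[l,t]+.5)*S-.5)
    cv2.fillPoly(m,[np.round(q*16).astype(np.int32)],255,shift=4)
    return cv2.resize(m,(r-l,b-t),interpolation=cv2.INTER_AREA)/255.
def fit_trap(p,box):
    l,t,r,b=box; B=blue(p["image"])[t:b,l:r]
    k=(B>.5).astype(np.uint8); n,lab,st,_=cv2.connectedComponentsWithStats(k); i=1+st[1:,4].argmax()
    hull=cv2.convexHull(np.argwhere(lab==i)[:,::-1].astype(np.int32)); fill=np.zeros_like(k); cv2.fillPoly(fill,[hull],1)
    c0=ray(p,np.argwhere(lab==i).mean(0)[::-1]+[l,t],.032)
    out=[]
    for a0 in(-.5,-.25,0,.25,.5):
        w=minimize(lambda v:((square_mask(p,v[0],v[1],v[2],.032,.068,box)-fill)**2).sum(),[c0[0],c0[1],a0],method="Nelder-Mead",options=dict(initial_simplex=[[c0[0],c0[1],a0],[c0[0]+.01,c0[1],a0],[c0[0],c0[1]+.01,a0],[c0[0],c0[1],a0+.15]]))
        out.append((w.fun,w.x))
    return min(out,key=lambda e:e[0])
def cen(p,m,box):
    l,t,r,b=box; q=np.argwhere(m[t:b,l:r]); return q.mean(0)[::-1]+[l,t],len(q)
E
python3 - <<'E'
from h import *
for c,bx,cb in(("top",[(172,195,230,255),(292,158,345,208)],(355,175,420,215)),("side",[(180,135,245,190),(295,172,360,230)],(345,225,400,285))):
    p=viewer.read_camera(c)
    for b in bx:
        f,x=fit_trap(p,b); print(c,"trap",np.round(f,1),np.round(x,4),"r",np.hypot(*x[:2]).round(3))
    im=p["image"].astype(int); R,G,B=im[...,0],im[...,1],im[...,2]
    for n,m,z in(("blue",B-R>35,.052),("red",(R-G>60)&(R-B>60),.04),("yel",(R-B>60)&(G-B>40),.04)):
        uv,k=cen(p,m,cb); print(c,n,uv.round(1),k,ray(p,uv,z).round(4))
    save(p,c+"1.png",(170,140,430,260) if c=="top" else (180,130,420,300),3)
p=viewer.read_camera("top")
for n,uv in(("cast",(345,238)),("dent",(352,152)),("pliers",(445,245))): print(n,ray(p,uv,.01).round(3))
s=env.get_state(); print(s["tcp_pos"],s["orientation"],s["wrist_force"])
E
```

```text
top trap 15.0 [0.4213 0.5778 0.2011] r 0.715
top trap 17.6 [0.5951 0.1297 0.0533] r 0.609
top blue [386.9 194.5] 82 [ 0.5456 -0.1365  0.052 ]
top red [369.3 189.6] 35 [ 0.5658 -0.0707  0.04  ]
top yel [403.4 199.4] 39 [ 0.528  -0.2015  0.04  ]
side trap 40.9 [0.4187 0.5708 0.19  ] r 0.708
side trap 59.8 [0.5935 0.1245 0.0481] r 0.606
side blue [372.6 250.6] 97 [ 0.5453 -0.1381  0.052 ]
side red [361.5 237.8] 40 [ 0.5637 -0.073   0.04  ]
side yel [383.6 268.1] 43 [ 0.5283 -0.201   0.04  ]
cast [0.38  0.022 0.01 ]
dent [ 0.719 -0.006  0.01 ]
pliers [ 0.354 -0.365  0.01 ]
[0.14105474 0.55748084 0.23132579] [1.51843377e-05 1.23568210e-01 9.92336080e-01 4.93799977e-05] [-0.70673258 -0.92170598 -0.17089496]
```

View pics/top1.png

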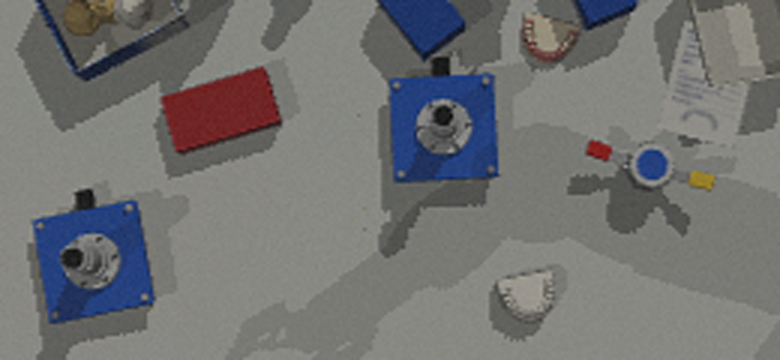

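Trap B (318,182 in the top view) is nearest at r≈0.61, against 0.71 for A. The crop confirms it: blue lid, with an adaptor and black seal near crop (442,115). Red is at +y, so coupling yaw ≈ -0.276. Moving above the coupling.

```bash
cat >> h.py <<'E'
from scipy.spatial.transform import Rotation as Ro
def plan(pos,yaw_y=None):
    "shift in tool axes and rz so TCP->pos with tool y at world yaw yaw_y, pointing down"
    s=env.get_state(); w,x,y,z=s["orientation"]; R=Ro.from_quat([x,y,z,w])
    d=R.inv().apply(np.array(pos)-s["tcp_pos"])
    rv=np.zeros(3)
    if yaw_y is not None:
        yy=np.array([np.cos(yaw_y),np.sin(yaw_y),0]); zz=np.array([0,0,-1.]); T=np.c_[np.cross(yy,zz),yy,zz]
        rv=(R.inv()*Ro.from_matrix(T)).as_rotvec()
    print("rows",np.round(d,4),np.round(rv,3)," tcp",np.round(s["tcp_pos"],4),"F",np.round(s["wrist_force"],1),"gap",s["finger_gap"].round(4) if hasattr(s["finger_gap"],"round") else s["finger_gap"],"t",s["clock"])
E
python3 -m creep '[[-0.562,-0.574,0,0,0,1.599],[-0.562,-0.574,0,0,0,1.599],[-0.562,-0.574,0,0,0,1.599],[-0.562,-0.574,0,0,0,1.599],[-0.562,-0.574,0,0,0,1.599],[-0.562,-0.574,0,0,0,1.599],[-0.562,-0.574,0,0,0,1.599],[-0.562,-0.574,0,0,0,1.599]]' 0.085
python3 -c "
from h import *
plan([.5455,-.1372,.15],-.276)"
```

```text
clock: 1.95
tcp_pos: [0.3934, 0.1235, 0.2317]
orientation: [0.0, 0.769, 0.639, 0.001]
wrist_force: [1.0, 1.5, 0.6]
finger_gap: 0.0849
grip_force: 0.0
rows [-0.2287  0.1969  0.0818] [ 0.001 -0.001  0.093]  tcp [0.3934 0.1235 0.2317] F [1.  1.5 0.6] gap 0.08491384874495107 t 1.95
```

```bash
python3 -m creep '[[-0.2287,0.1969,0.06,0,0,0.093],[-0.2287,0.1969,0.06,0,0,0.093],[-0.2287,0.1969,0.06,0,0,0.093],[-0.2287,0.1969,0.06,0,0,0.093],[-0.2287,0.1969,0.06,0,0,0.093],[-0.2287,0.1969,0.06,0,0,0.093]]'
cat > m.py <<'E'
from h import *
# triangulate seal plug (black) in both views, and adaptor; save crops
plan([.5455,-.1372,.011],-.276)
P={c:viewer.read_camera(c) for c in("top","side")}
save(P["top"],"c_top.png",(285,150,425,225),5); save(P["side"],"c_side.png",(280,160,420,290),5)
E
python3 m.py
```

```text
clock: 2.7
tcp_pos: [0.5472, -0.1379, 0.1695]
orientation: [-0.0, 0.797, 0.604, -0.0]
wrist_force: [0.0, 1.0, -0.6]
finger_gap: 0.0849
grip_force: 0.0
rows [ 0.0002 -0.0016  0.1585] [-0.001  0.     0.001]  tcp [ 0.5472 -0.1379  0.1695] F [ 0.   1.  -0.6] gap 0.08486216271121962 t 2.7
```

```bash
python3 -c "
import cv2,numpy as np
a=cv2.imread('pics/c_top.png');b=cv2.imread('pics/c_side.png')
a=a[:,:350]; b=b[:,:]
H=max(a.shape[0],b.shape[0]);z=lambda i:cv2.copyMakeBorder(i,0,H-i.shape[0],0,0,cv2.BORDER_CONSTANT)
o=np.hstack([z(a),z(b)]);o=cv2.resize(o,None,fx=.75,fy=.75);print(o.shape);cv2.imwrite('pics/c_both.png',o)"
```

```text
(488, 788, 3)
```

View pics/c_both.png

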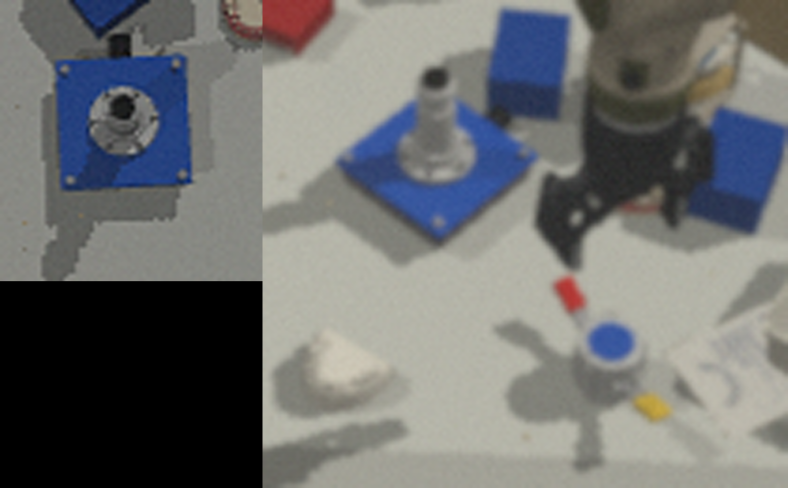

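```bash
python3 -m creep '[[0,-0.001,0.06,0,0,0],[0,-0.001,0.11,0,0,0],[0,-0.001,0.14,0,0,0],[0,-0.001,0.158,0,0,0],[0,-0.001,0.158,0,0,0]]'
python3 -m creep '[[0,0,0,0,0,0],[0,0,0,0,0,0],[0,0,0,0,0,0],[0,0,0,0,0,0]]' 0.05 50
cat > m.py <<'E'
from h import *
P={c:viewer.read_camera(c) for c in("top","side")}
uv={}
for c,(l,t,r,b) in(("top",(311,172,324,185)),("side",(320,175,332,187))):
    g=cv2.resize(P[c]["image"][t:b,l:r].astype(np.float32).mean(2),None,fx=8,fy=8,interpolation=cv2.INTER_CUBIC)
    th=55; k=(g<th).astype(np.uint8); n,lab,st,ce=cv2.connectedComponentsWithStats(k)
    i=1+st[1:,4].argmax(); uv[c]=(ce[i]+.5)/8-.5+[l,t]; print(c,uv[c],st[i,4]/64,g.min())
f=lambda X:np.r_[pix(P["top"],X)-uv["top"],pix(P["side"],X)-uv["side"]]
w=least_squares(f,[.594,.128,.135]); print("seal",w.x.round(4),w.fun.round(2))
for z in(.130,.137,.144): print(z,ray(P["top"],uv["top"],z).round(4),ray(P["side"],uv["side"],z).round(4))
E
python3 m.py
```

```text
clock: 3.42
tcp_pos: [0.5435, -0.1322, 0.0127]
orientation: [-0.001, 0.795, 0.606, -0.001]
wrist_force: [-0.6, -0.0, 0.8]
finger_gap: 0.0849
grip_force: 0.0
clock: 3.92
tcp_pos: [0.5467, -0.1343, 0.0153]
orientation: [0.001, 0.796, 0.606, 0.001]
wrist_force: [0.0, 1.1, 5.7]
finger_gap: 0.0573
grip_force: 54.9
top [317.23014995 178.19057276] 31.78125 8.220894
side [325.71204268 180.4410061 ] 12.8125 43.971058
seal [0.5959 0.1293 0.133 ] [ 0.02 -0.02 -0.03  0.  ]
0.13 [0.5962 0.1294 0.13  ] [0.5979 0.1314 0.13  ]
0.137 [0.5952 0.1293 0.137 ] [0.5933 0.1263 0.137 ]
0.144 [0.5942 0.1292 0.144 ] [0.5886 0.1213 0.144 ]
```

```bash
python3 -m creep '[[0,0,-0.03,0,0,0],[0,0,-0.08,0,0,0],[0,0,-0.13,0,0,0],[0,0,-0.175,0,0,0],[0,0,-0.175,0,0,0]]'
python3 -c "
from h import *
plan([.5953,.10,.195],0.)
p=viewer.read_camera('side');save(p,'x.png')
look(p,['coupling','cam_red','cam_yellow'])"
```

```text
clock: 4.65
tcp_pos: [0.5474, -0.1351, 0.1928]
orientation: [0.004, 0.796, 0.606, 0.002]
wrist_force: [0.2, -0.4, -3.3]
finger_gap: 0.0575
grip_force: 55.3
rows [ 0.2394 -0.0165 -0.0026] [ 0.008  0.002 -0.27 ]  tcp [ 0.5474 -0.1351  0.1928] F [ 0.2 -0.4 -3.3] gap 0.057548714608631105 t 4.65
coupling 0.62 box [357. 195. 394. 240.] cen 378.1 221.7 430
cam_red 0.61 box [362. 198. 391. 237.] cen 378.5 222.5 389
cam_yellow 0.59 box [380. 226. 396. 237.] cen 386.8 231.4 85
```

```bash
python3 -m creep '[[0.265,-0.024,-0.003,0.008,0.002,-0.27],[0.265,-0.024,-0.003,0.008,0.002,-0.27],[0.265,-0.024,-0.003,0.008,0.002,-0.27],[0.265,-0.024,-0.003,0.008,0.002,-0.27],[0.265,-0.024,-0.003,0.008,0.002,-0.27],[0.265,-0.024,-0.003,0.008,0.002,-0.27],[0.265,-0.024,-0.003,0.008,0.002,-0.27]]'
python3 -c "
from h import *
plan([.5953,.1295,.195],0.)
a=viewer.read_camera('side');save(a,'s3.png',(290,110,390,210),5)
b=viewer.read_camera('top');save(b,'t3.png',(285,140,345,200),5)
x,y=cv2.imread('pics/s3.png'),cv2.imread('pics/t3.png')
y=cv2.copyMakeBorder(y,0,200,0,0,cv2.BORDER_CONSTANT);cv2.imwrite('pics/b3.png',np.hstack([x,y]))"
```

```text
clock: 5.72
tcp_pos: [0.5921, 0.1263, 0.1903]
orientation: [-0.004, 0.708, 0.707, -0.003]
wrist_force: [-0.3, -0.7, -3.2]
finger_gap: 0.057
grip_force: 55.1
rows [ 0.0032  0.0032 -0.0047] [-0.01  -0.002 -0.001]  tcp [0.5921 0.1263 0.1903] F [-0.3 -0.7 -3.2] gap 0.05700190354953345 t 5.725
```

View pics/b3.png

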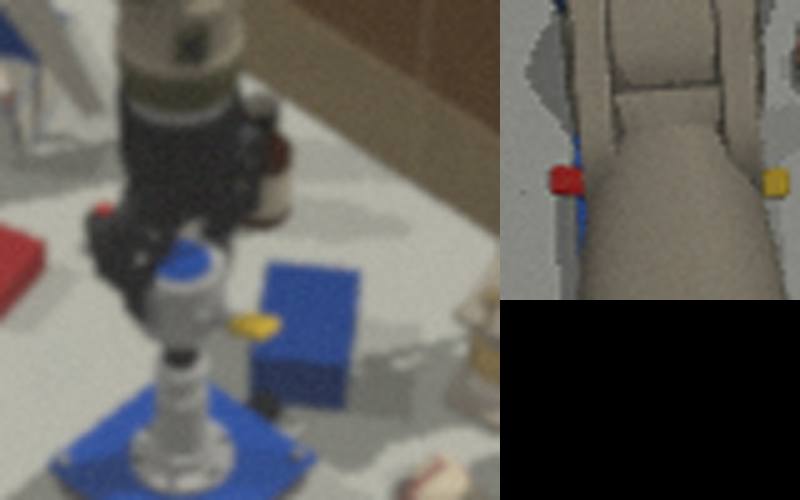

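Crop shows the coupling (blue cap at crop 185,262) hanging just above the seal (182,355), and the top view shows the red and yellow grips at (567,180) and (776,181). Measuring the lateral offset.

```bash
cat > m2.py <<'E'
from h import *
def meas():
    s=env.get_state(); tcp=s["tcp_pos"]; zo=tcp[2]-.0153
    a=viewer.read_camera("side"); b=viewer.read_camera("top")
    def C(p,kind,box):
        im=p["image"].astype(int); R,G,B=im[...,0],im[...,1],im[...,2]
        m=dict(b=B-R>35,r=(R-G>60)&(R-B>60),y=(R-B>60)&(G-B>40))[kind]; return cen(p,m,box)
    u=pix(a,[tcp[0],tcp[1],zo+.052]); box=[int(u[0]-9),int(u[1]-8),int(u[0]+10),int(u[1]+9)]
    uv,n=C(a,"b",box); cap=ray(a,uv,zo+.052)
    ur,nr=C(b,"r",(285,160,318,195)); uy,ny=C(b,"y",(322,160,352,195))
    q=ray(b,(ur+uy)/2,zo+.044); 
    R,Y=ray(b,ur,zo+.044),ray(b,uy,zo+.044)
    sy=C(a,"y",(330,165,352,185))
    print("t",s["clock"],"tcp",tcp.round(4),"cap(side)",cap.round(4),n,"grips mid(top)",q.round(4),nr,ny,"R",R.round(4),"Y",Y.round(4),"F",s["wrist_force"].round(1))
meas()
E
python3 -m creep '[[0,0,0,0,0,0],[0,0,0,0,0,0]]'; python3 m2.py; python3 -m creep '[[0,0,0,0,0,0]]'; python3 m2.py
```

```text
clock: 6.08
tcp_pos: [0.5927, 0.1268, 0.1915]
orientation: [-0.004, 0.708, 0.707, -0.002]
wrist_force: [-0.1, 0.0, -1.9]
finger_gap: 0.057
grip_force: 55.1
t 6.075 tcp [0.5927 0.1268 0.1915] cap(side) [0.592  0.1196 0.2282] 63 grips mid(top) [0.5921 0.1241 0.2202] 34 25 R [0.5922 0.1971 0.2202] Y [0.5921 0.0512 0.2202] F [-0.1  0.  -1.9]
clock: 6.3
tcp_pos: [0.5927, 0.1275, 0.1914]
orientation: [-0.004, 0.707, 0.707, -0.002]
wrist_force: [0.6, 1.2, -3.2]
finger_gap: 0.0574
grip_force: 55.1
t 6.3 tcp [0.5927 0.1275 0.1914] cap(side) [0.592  0.1198 0.2281] 65 grips mid(top) [0.5919 0.1248 0.2201] 34 27 R [0.5922 0.1971 0.2201] Y [0.5917 0.0526 0.2201] F [ 0.6  1.2 -3.2]
```

```bash
python3 -m creep '[[0.005,0.0025,0,-0.01,-0.002,0],[0.005,0.0025,0.012,-0.01,-0.002,0],[0.005,0.0025,0.025,-0.01,-0.002,0],[0.005,0.0025,0.025,-0.01,-0.002,0]]'; python3 m2.py
```

```text
clock: 6.9
tcp_pos: [0.5936, 0.1326, 0.1641]
orientation: [-0.001, 0.707, 0.707, -0.0]
wrist_force: [-0.3, 0.6, -2.8]
finger_gap: 0.0572
grip_force: 55.0
t 6.9 tcp [0.5936 0.1326 0.1641] cap(side) [0.593  0.1256 0.2008] 65 grips mid(top) [0.5933 0.1305 0.1928] 27 30 R [0.5939 0.2032 0.1928] Y [0.5926 0.0578 0.1928] F [-0.3  0.6 -2.8]
```

```bash
python3 -m creep '[[0,0,0.003,0,0,0],[0,0,0.006,0,0,0],[0,0,0.006,0,0,0]]'
```

```text
clock: 7.38
tcp_pos: [0.5948, 0.1327, 0.1601]
orientation: [0.0, 0.707, 0.707, 0.001]
wrist_force: [-0.6, -0.4, -3.0]
finger_gap: 0.0573
grip_force: 55.0
```

```bash
python3 -m creep '[[-0.001,0,0.002,0,0,0],[-0.001,0,0.005,0,0,0],[-0.001,0,0.008,0,0,0],[-0.001,0,0.008,0,0,0]]'
```

```text
clock: 7.88
tcp_pos: [0.5947, 0.1317, 0.1518]
orientation: [0.0, 0.707, 0.707, 0.001]
wrist_force: [-0.6, 0.8, -2.3]
finger_gap: 0.0572
grip_force: 55.0
```

```bash
python3 -m creep '[[0,0,0.003,0,0,0],[0,0,0.006,0,0,0],[0,0,0.006,0,0,0]]'
```

```text
clock: 8.25
tcp_pos: [0.5948, 0.1317, 0.1459]
orientation: [0.0, 0.707, 0.707, 0.001]
wrist_force: [0.2, 0.8, -2.5]
finger_gap: 0.057
grip_force: 55.0
```

```bash
python3 -m creep '[[0,0,0.002,0,0,0],[0,0,0.004,0,0,0],[0,0,0.006,0,0,0],[0,0,0.006,0,0,0]]'; python3 m2.py
```

```text
clock: 8.75
tcp_pos: [0.5956, 0.1317, 0.1403]
orientation: [0.001, 0.707, 0.707, 0.002]
wrist_force: [2.2, -0.0, -3.2]
finger_gap: 0.0569
grip_force: 55.2
t 8.75 tcp [0.5956 0.1317 0.1403] cap(side) [0.5947 0.1248 0.177 ] 63 grips mid(top) [0.5949 0.1293 0.169 ] 25 28 R [0.5946 0.2016 0.169 ] Y [0.5953 0.057  0.169 ] F [ 2.2 -0.  -3.2]
```

```bash
python3 -m creep '[[0,0,0.002,0,0,0],[0,0,0.003,0,0,0],[0,0,0.003,0,0,0]]'
```

```text
clock: 9.22
tcp_pos: [0.5956, 0.1317, 0.1375]
orientation: [0.001, 0.707, 0.707, 0.002]
wrist_force: [4.3, -0.7, -2.3]
finger_gap: 0.0574
grip_force: 55.3
```

```bash
python3 -m creep '[[0,0.0015,0,0,0,0],[0,0.0015,0.002,0,0,0],[0,0.0015,0.004,0,0,0],[0,0.0015,0.004,0,0,0]]'
```

```text
clock: 9.72
tcp_pos: [0.5959, 0.1317, 0.1327]
orientation: [-0.0, 0.707, 0.707, 0.001]
wrist_force: [0.5, -0.5, -2.6]
finger_gap: 0.0574
grip_force: 55.2
```

```bash
python3 -m creep '[[0,0,0.002,0,0,0],[0,0,0.004,0,0,0],[0,0,0.005,0,0,0],[0,0,0.005,0,0,0]]'
```

```text
clock: 10.22
tcp_pos: [0.5965, 0.1317, 0.1282]
orientation: [0.0, 0.707, 0.707, 0.001]
wrist_force: [0.6, -0.4, -3.6]
finger_gap: 0.0574
grip_force: 55.2
```

```bash
python3 -m creep '[[0,0,0.002,0,0,0],[0,0,0.004,0,0,0],[0,0,0.005,0,0,0],[0,0,0.005,0,0,0]]'
```

```text
clock: 10.72
tcp_pos: [0.5965, 0.1317, 0.1232]
orientation: [0.0, 0.707, 0.707, 0.001]
wrist_force: [-0.2, 0.5, -2.9]
finger_gap: 0.0571
grip_force: 55.2
```

```bash
python3 -m creep '[[0,0,0.002,0,0,0],[0,0,0.003,0,0,0],[0,0,0.003,0,0,0]]'
```

```text
clock: 11.1
tcp_pos: [0.5965, 0.1317, 0.1201]
orientation: [0.0, 0.707, 0.707, 0.001]
wrist_force: [0.4, 0.1, -2.9]
finger_gap: 0.0574
grip_force: 55.2
```

```bash
python3 -m creep '[[0,0,0.001,0,0,0],[0,0,0.002,0,0,0],[0,0,0.003,0,0,0],[0,0,0.003,0,0,0]]'
```

```text
clock: 11.6
tcp_pos: [0.5965, 0.1317, 0.1172]
orientation: [0.0, 0.707, 0.707, 0.001]
wrist_force: [-0.4, 0.9, -2.8]
finger_gap: 0.057
grip_force: 55.2
```

```bash
python3 -m creep '[[0,0,0.001,0,0,0],[0,0,0.002,0,0,0],[0,0,0.002,0,0,0]]'
```

```text
clock: 11.98
tcp_pos: [0.5965, 0.1317, 0.1152]
orientation: [0.0, 0.707, 0.707, 0.001]
wrist_force: [-1.1, -1.0, -2.4]
finger_gap: 0.0571
grip_force: 55.2
```

```bash
python3 -m creep '[[0,0,0.001,0,0,0],[0,0,0.002,0,0,0],[0,0,0.002,0,0,0]]'
```

```text
clock: 12.35
tcp_pos: [0.5968, 0.1318, 0.1145]
orientation: [0.001, 0.707, 0.707, 0.002]
wrist_force: [-3.1, -0.1, 5.4]
finger_gap: 0.0573
grip_force: 55.9
```

```bash
python3 -m creep '[[0,0,0.001,0,0,0],[0,0,0.002,0,0,0],[0,0,0.002,0,0,0]]'
```

```text
clock: 12.72
tcp_pos: [0.5968, 0.1318, 0.1129]
orientation: [0.001, 0.707, 0.707, 0.002]
wrist_force: [-3.1, -0.4, 7.4]
finger_gap: 0.0576
grip_force: 56.4
```

```bash
python3 -m creep '[[0,0,0.001,0,0,0],[0,0,0.002,0,0,0],[0,0,0.002,0,0,0]]'
```

```text
clock: 13.1
tcp_pos: [0.5968, 0.1318, 0.1109]
orientation: [0.001, 0.707, 0.707, 0.002]
wrist_force: [-3.5, -1.2, 8.0]
finger_gap: 0.0574
grip_force: 56.4
```

```bash
python3 -m creep '[[0,-0.0005,0.001,0,0,0],[0,-0.0005,0.001,0,0,0]]'
```

```text
clock: 13.35
tcp_pos: [0.5968, 0.1317, 0.1101]
orientation: [0.001, 0.707, 0.707, 0.002]
wrist_force: [-3.2, -0.8, 7.8]
finger_gap: 0.057
grip_force: 56.4
```

```bash
python3 -m creep '[[0,0,0.001,0,0,0],[0,0,0.001,0,0,0]]'
```

```text
clock: 13.6
tcp_pos: [0.5968, 0.1317, 0.1091]
orientation: [0.001, 0.707, 0.707, 0.002]
wrist_force: [-3.1, -0.8, 7.9]
finger_gap: 0.0575
grip_force: 56.4
```

```bash
python3 -m creep '[[0,0,0.001,0,0,0],[0,0,0.001,0,0,0]]'
```

```text
clock: 13.85
tcp_pos: [0.5968, 0.1317, 0.1081]
orientation: [0.001, 0.707, 0.707, 0.002]
wrist_force: [-3.9, -0.9, 7.5]
finger_gap: 0.0574
grip_force: 56.4
```

```bash
python3 -m creep '[[0,0,0.001,0,0,0],[0,0,0.001,0,0,0]]'
```

```text
clock: 14.1
tcp_pos: [0.5968, 0.1317, 0.1075]
orientation: [0.001, 0.707, 0.707, 0.002]
wrist_force: [-3.9, -0.3, 10.7]
finger_gap: 0.0572
grip_force: 56.7
```

```bash
python3 -m creep '[[0,0,0.001,0,0,0],[0,0,0.001,0,0,0]]'
```

```text
clock: 14.35
tcp_pos: [0.5969, 0.1318, 0.1075]
orientation: [0.002, 0.707, 0.707, 0.002]
wrist_force: [-5.6, -1.7, 15.4]
finger_gap: 0.0574
grip_force: 57.4
```

```bash
python3 -m creep '[[0,0,0.0007,0,0,0],[0,0,0.0007,0,0,0]]'
```

```text
clock: 14.6
tcp_pos: [0.5969, 0.1318, 0.1075]
orientation: [0.002, 0.707, 0.707, 0.003]
wrist_force: [-6.9, -1.3, 19.7]
finger_gap: 0.0572
grip_force: 57.9
```

```bash
python3 -m creep '[[0,0,-0.0015,0,0,0],[0,0,-0.0028,0,0,0],[0,0,-0.0028,0,0,0]]'; python3 -m creep '[[0,0,0,0,0,0],[0,0,0,0,0,0],[0,0,0,0,0,0],[0,0,0,0,0,0]]' 0.085; python3 m2.py
```

```text
clock: 14.98
tcp_pos: [0.5968, 0.1317, 0.1075]
orientation: [0.001, 0.707, 0.707, 0.002]
wrist_force: [-2.1, -1.4, 8.2]
finger_gap: 0.0575
grip_force: 56.4
clock: 15.48
tcp_pos: [0.5961, 0.1317, 0.1061]
orientation: [0.0, 0.707, 0.707, 0.001]
wrist_force: [0.5, -0.3, 0.2]
finger_gap: 0.0852
grip_force: 0.0
t 15.475 tcp [0.5961 0.1317 0.1061] cap(side) [0.5962 0.1271 0.1428] 67 grips mid(top) [0.5961 0.1298 0.1348] 28 26 R [0.5956 0.2022 0.1348] Y [0.5966 0.0574 0.1348] F [ 0.5 -0.3  0.2]h.py:38: RuntimeWarning: Mean of empty slice.
  l,t,r,b=box; q=np.argwhere(m[t:b,l:r]); return q.mean(0)[::-1]+[l,t],len(q)
  ret = um.true_divide(
```

Home is solid: z stopped at 0.1075 while the force rose, after about 7 mm of seal travel. Rising, closing the fingers, and moving over the red grip.

```bash
python3 -m creep '[[0,0,-0.02,0,0,0],[0,0,-0.06,0,0,0],[0,0,-0.09,0,0,0],[0,0,-0.09,0,0,0]]'; python3 -m creep '[[0.03,0,0,0,0,0],[0.072,0,0,0,0,0],[0.072,0,0,0,0,0],[0.072,0,0,0,0,0],[0.072,0,0,0,0,0]]' 0.0 30
python3 -c "
from h import *
plan([.5962,.203,.15],0.)
a=viewer.read_camera('side');save(a,'s4.png',(270,100,400,210),5)"
```

```text
clock: 16.08
tcp_pos: [0.5977, 0.1318, 0.1994]
orientation: [0.002, 0.707, 0.707, 0.003]
wrist_force: [0.2, 0.4, -0.3]
finger_gap: 0.085
grip_force: 0.0
clock: 16.7
tcp_pos: [0.5958, 0.2027, 0.196]
orientation: [0.0, 0.707, 0.707, 0.001]
wrist_force: [-0.2, -0.7, 0.9]
finger_gap: -0.0
grip_force: 0.0
rows [0.0002 0.0004 0.046 ] [ 0.002 -0.001 -0.001]  tcp [0.5958 0.2027 0.196 ] F [-0.2 -0.7  0.9] gap -2.3903999777650816e-05 t 16.7
```

View pics/s4.png

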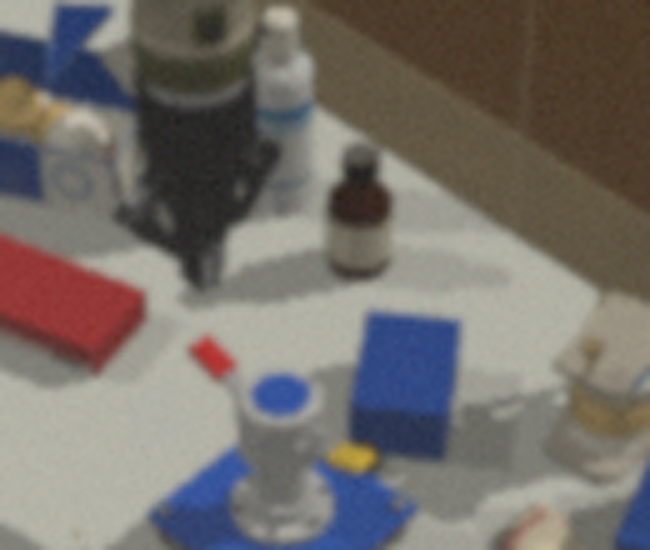

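The crop shows the coupling seated upright on the adaptor (cap 280,395), red grip at (212,357) still open, yellow at (353,457), and the closed fingertips above red at (205,285). Pressing the red arm down.

```bash
python3 -m creep '[[0,0,0.03,0,0,0],[0,0,0.05,0,0,0],[0,0,0.056,0,0,0],[0,0,0.06,0,0,0],[0.002,0,0.064,0,0,0],[0.003,0,0.068,0,0,0]]'
```

```text
clock: 17.5
tcp_pos: [0.5968, 0.2068, 0.1292]
orientation: [0.001, 0.707, 0.707, 0.002]
wrist_force: [0.2, -0.9, 1.6]
finger_gap: -0.0001
grip_force: 0.7
```

```bash
python3 -m creep '[[0.001,0,0.004,0,0,0],[0.002,0,0.008,0,0,0],[0.003,0,0.012,0,0,0]]'
```

```text
clock: 17.88
tcp_pos: [0.5962, 0.2098, 0.1164]
orientation: [0.001, 0.707, 0.707, 0.001]
wrist_force: [0.3, -1.2, 1.8]
finger_gap: 0.0002
grip_force: 1.0
```

```bash
python3 -m creep '[[0,0,0.005,0,0,0],[0,0,0.01,0,0,0],[-0.002,0,0.016,0,0,0],[-0.005,0,0.022,0,0,0]]'
```

```text
clock: 18.38
tcp_pos: [0.5961, 0.2055, 0.094]
orientation: [-0.0, 0.707, 0.707, 0.002]
wrist_force: [0.2, 2.2, 1.6]
finger_gap: -0.0002
grip_force: 1.2
```

```bash
python3 -m creep '[[-0.003,0,0.0045,0,0,0],[-0.0055,0,0.0075,0,0,0],[-0.0055,0,0.0075,0,0,0]]'
```

```text
clock: 18.75
tcp_pos: [0.5958, 0.1988, 0.0865]
orientation: [0.0, 0.707, 0.707, 0.001]
wrist_force: [0.1, 1.6, 0.5]
finger_gap: 0.0001
grip_force: 0.4
```

```bash
python3 -m creep '[[-0.003,0,0.003,0,0,0],[-0.0045,0,0.004,0,0,0],[-0.0045,0,0.004,0,0,0]]'
```

```text
clock: 19.12
tcp_pos: [0.5961, 0.1946, 0.0828]
orientation: [0.0, 0.707, 0.707, 0.001]
wrist_force: [0.1, 2.0, -0.1]
finger_gap: 0.0002
grip_force: 0.8
```

```bash
python3 -m creep '[[-0.0015,0,0.0015,0,0,0],[-0.0025,0,0.002,0,0,0],[-0.0025,0,0.002,0,0,0]]'
```

```text
clock: 19.5
tcp_pos: [0.5961, 0.1922, 0.0808]
orientation: [0.0, 0.707, 0.707, 0.001]
wrist_force: [-0.8, 2.9, -0.5]
finger_gap: 0.0001
grip_force: 1.1
```

```bash
python3 -m creep '[[-0.0015,0,0.0005,0,0,0],[-0.002,0,0.001,0,0,0]]'
```

```text
clock: 19.75
tcp_pos: [0.5962, 0.1902, 0.08]
orientation: [0.0, 0.707, 0.707, 0.001]
wrist_force: [0.1, 3.0, 0.2]
finger_gap: 0.0003
grip_force: 1.3
```

```bash
python3 -m creep '[[-0.0015,0,0,0,0,0],[-0.0015,0,0,0,0,0]]'
```

```text
clock: 20.0
tcp_pos: [0.5962, 0.1886, 0.0799]
orientation: [0.0, 0.707, 0.707, 0.001]
wrist_force: [0.8, 2.4, -0.2]
finger_gap: 0.0001
grip_force: 1.2
```

```bash
python3 -m creep '[[-0.0015,0,0,0,0,0],[-0.0015,0,0,0,0,0]]'
```

```text
clock: 20.25
tcp_pos: [0.5962, 0.1871, 0.08]
orientation: [0.0, 0.707, 0.707, 0.001]
wrist_force: [-0.5, 3.2, 0.2]
finger_gap: -0.0002
grip_force: 1.2
```

```bash
python3 -m creep '[[-0.001,0,0,0,0,0],[-0.002,0,0,0,0,0],[-0.002,0,0,0,0,0]]'
```

```text
clock: 20.62
tcp_pos: [0.5962, 0.1855, 0.0799]
orientation: [0.0, 0.707, 0.707, 0.001]
wrist_force: [0.3, 4.9, -1.7]
finger_gap: 0.0003
grip_force: 1.8
```

```bash
python3 -m creep '[[-0.0015,0,0,0,0,0],[-0.0015,0,0,0,0,0]]'
```

```text
clock: 20.88
tcp_pos: [0.5961, 0.1852, 0.0798]
orientation: [-0.001, 0.707, 0.707, 0.002]
wrist_force: [-0.2, 8.6, -1.6]
finger_gap: 0.0002
grip_force: 3.3
```

```bash
python3 -m creep '[[-0.0015,0,0,0,0,0],[-0.0015,0,0,0,0,0]]'
```

```text
clock: 21.12
tcp_pos: [0.596, 0.1849, 0.0798]
orientation: [-0.001, 0.706, 0.708, 0.003]
wrist_force: [0.3, 11.9, -3.0]
finger_gap: 0.0002
grip_force: 4.9
```

Red is at its stop (y stuck at 0.185, force up to 12 N). Backing off, then over to the yellow side, passing above the coupling.

```bash
python3 -m creep '[[0.006,0,0,0,0,0],[0.02,0,0,0,0,0],[0.022,0,-0.05,0,0,0],[0.022,0,-0.11,0,0,0],[0.022,0,-0.115,0,0,0]]'
python3 -c "
from h import *
plan([.5962,.057,.195],0.)
a=viewer.read_camera('side');save(a,'s5.png',(290,130,380,210),6)"
```

```text
clock: 21.75
tcp_pos: [0.5989, 0.2048, 0.2008]
orientation: [0.004, 0.707, 0.707, 0.005]
wrist_force: [0.3, 0.8, 0.0]
finger_gap: -0.0001
grip_force: 0.0
rows [-0.1478 -0.0027  0.0055] [ 0.012 -0.002 -0.   ]  tcp [0.5989 0.2048 0.2008] F [0.3 0.8 0. ] gap -9.84973262115019e-05 t 21.75
```

View pics/s5.png

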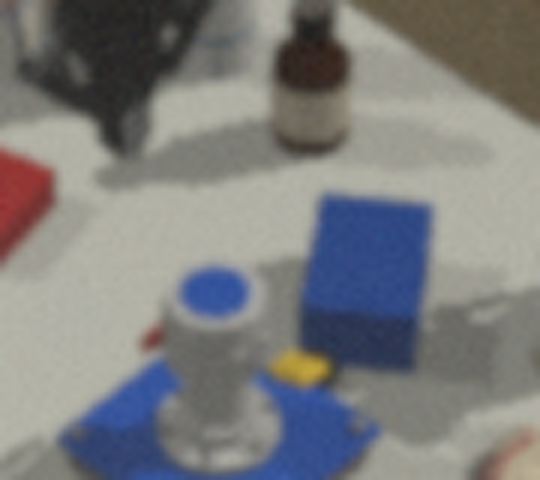

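Crop shows red folded down (150,338) and yellow still open (300,367). Repeating the motion as a mirror image.

```bash
python3 -m creep '[[-0.06,-0.002,0,0,0,0],[-0.12,-0.002,0,0,0,0],[-0.148,-0.002,0,0,0,0],[-0.148,-0.002,0,0,0,0],[-0.148,-0.002,0.03,0,0,0],[-0.148,-0.002,0.05,0,0,0],[-0.148,-0.002,0.05,0,0,0]]'
```

```text
clock: 22.68
tcp_pos: [0.5922, 0.0573, 0.1423]
orientation: [-0.001, 0.707, 0.707, -0.0]
wrist_force: [0.5, 0.4, -0.0]
finger_gap: 0.0003
grip_force: 0.0
```

```bash
python3 -m creep '[[0,0,0.006,0,0,0],[0,0,0.01,0,0,0],[-0.001,0,0.014,0,0,0],[-0.002,0,0.018,0,0,0],[-0.003,0,0.018,0,0,0]]'
```

```text
clock: 23.3
tcp_pos: [0.5939, 0.0534, 0.1265]
orientation: [0.0, 0.707, 0.707, 0.001]
wrist_force: [0.2, 0.2, 1.0]
finger_gap: -0.0001
grip_force: 0.3
```

Next waypoints mirrored: (.050,.1164), (.0545,.094).

```bash
python3 -m creep '[[-0.002,0.002,0.005,0,0,0],[-0.003,0.002,0.01,0,0,0],[-0.003,0.002,0.015,0,0,0],[-0.003,0.002,0.02,0,0,0]]'
```

```text
clock: 23.8
tcp_pos: [0.5962, 0.0503, 0.1065]
orientation: [0.0, 0.707, 0.707, 0.001]
wrist_force: [0.4, 1.3, 2.9]
finger_gap: -0.0
grip_force: 1.0
```

```bash
python3 -m creep '[[0.002,0,0.006,0,0,0],[0.005,0,0.012,0,0,0],[0.0075,0,0.0165,0,0,0],[0.0105,0,0.0195,0,0,0],[0.0105,0,0.0195,0,0,0]]'
```

```text
clock: 24.42
tcp_pos: [0.5958, 0.0611, 0.0869]
orientation: [-0.0, 0.707, 0.707, 0.001]
wrist_force: [-0.1, -0.8, -0.3]
finger_gap: -0.0001
grip_force: 0.4
```

```bash
python3 -m creep '[[0.003,0,0.003,0,0,0],[0.006,0,0.005,0,0,0],[0.0075,0,0.006,0,0,0],[0.0075,0,0.0065,0,0,0]]'
```

```text
clock: 24.92
tcp_pos: [0.5961, 0.0686, 0.0808]
orientation: [0.0, 0.707, 0.707, 0.001]
wrist_force: [-0.3, -1.4, 0.8]
finger_gap: 0.0001
grip_force: 1.2
```

```bash
python3 -m creep '[[0.0015,0,0,0,0,0],[0.003,0,0,0,0,0],[0.003,0,0,0,0,0]]'
```

```text
clock: 25.3
tcp_pos: [0.5962, 0.0713, 0.0808]
orientation: [0.0, 0.707, 0.707, 0.001]
wrist_force: [0.6, -3.5, 0.1]
finger_gap: 0.0002
grip_force: 1.2
```

```bash
python3 -m creep '[[0.0015,0,0,0,0,0],[0.0015,0,0,0,0,0]]'
```

```text
clock: 25.55
tcp_pos: [0.5962, 0.0728, 0.0808]
orientation: [0.0, 0.707, 0.707, 0.001]
wrist_force: [-0.0, -2.7, -0.4]
finger_gap: 0.0001
grip_force: 1.3
```

```bash
python3 -m creep '[[0.0015,0,0,0,0,0],[0.0015,0,0,0,0,0]]'
```

```text
clock: 25.8
tcp_pos: [0.5961, 0.0732, 0.0807]
orientation: [0.001, 0.707, 0.707, 0.0]
wrist_force: [-0.3, -7.0, -0.4]
finger_gap: -0.0002
grip_force: 2.8
```

```bash
python3 -m creep '[[0.0015,0,0,0,0,0],[0.0015,0,0,0,0,0]]'
```

```text
clock: 26.05
tcp_pos: [0.5961, 0.0735, 0.0806]
orientation: [0.002, 0.708, 0.707, -0.001]
wrist_force: [0.2, -10.9, -0.7]
finger_gap: -0.0001
grip_force: 4.4
```

```bash
python3 -m creep '[[0.0012,0,0,0,0,0],[0.0012,0,0,0,0,0]]'
```

```text
clock: 26.3
tcp_pos: [0.5961, 0.0737, 0.0806]
orientation: [0.002, 0.708, 0.706, -0.001]
wrist_force: [0.1, -13.3, -1.1]
finger_gap: 0.0001
grip_force: 5.8
```

Yellow is solid too: the stops at 0.185 and 0.0735 are symmetric about y=0.129. Backing off and checking.

```bash
python3 -m creep '[[-0.006,0,0,0,0,0],[-0.02,0,0,0,0,0],[-0.022,0,-0.05,0,0,0],[-0.022,0,-0.11,0,0,0],[-0.022,-0.06,-0.13,0,0,0],[-0.022,-0.12,-0.13,0,0,0],[-0.022,-0.12,-0.13,0,0,0]]'
python3 -c "
from h import *
a=viewer.read_camera('side');save(a,'s6.png',(290,140,370,230),4)
b=viewer.read_camera('top');save(b,'t6.png',(280,150,360,240),4)
cv2.imwrite('pics/b6.png',np.hstack([cv2.imread('pics/s6.png'),cv2.imread('pics/t6.png')]))"
```

```text
clock: 27.18
tcp_pos: [0.4701, 0.0555, 0.21]
orientation: [-0.002, 0.707, 0.707, 0.0]
wrist_force: [1.5, 0.2, 0.1]
finger_gap: 0.0001
grip_force: 0.0
```

View pics/b6.png

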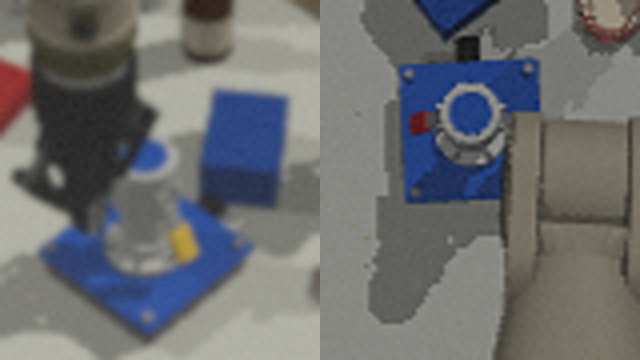

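Both arms are folded down: red at top crop (420,123), yellow at side crop (185,243), and the robot is clear. One numeric angle check first.

```bash
python3 -c "
from h import *
b=viewer.read_camera('top');a=viewer.read_camera('side')
def C(p,k,box):
    im=p['image'].astype(int);R,G,B=im[...,0],im[...,1],im[...,2]
    return cen(p,(R-G>45)&(R-B>45) if k=='r' else (R-B>50)&(G-B>35),box)
print('red',C(b,'r',(295,170,315,192)),'yel',C(a,'y',(325,190,350,210)))
for th in(1.2,1.3,1.4,1.5):
    f=.45-th;c,s=np.cos(f)*.046-np.sin(f)*.004,np.sin(f)*.046+np.cos(f)*.004
    print(th,pix(b,[.5955,.1293+.025+c,.1155+s]).round(1),pix(a,[.5955,.1293-.025-c,.1155+s]).round(1))
"
```

```text
red (array([304.41176471, 180.17647059]), 17) yel (array([335.19512195, 200.2195122 ]), 41)
1.2 [301. 180.] [338.3 199.6]
1.3 [301.9 180.1] [337.6 199.8]
1.4 [302.8 180.2] [336.9 199.9]
1.5 [303.8 180.4] [336.2 199.9]
```

Both grips read at or beyond the 1.5 rad positions.

```bash
python3 -c "
from workcell import env
print(env.hand_in())"
```

```text
the job is handed in; nothing more can be done
None
```

The coupling is pressed fully home on the nearer trap's adaptor, both cam arms are closed against their stops, and the job was handed in with the robot clear; hand-in returned no verdict.

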